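Tip the portion gauge out of its cradle and lay it against the cheese

TASK

The blue portion gauge lies in its steel cradle, held by the lip at the open end. Press down in its finger cup so that the other end tips up over the lip, draw it out endwise onto the cutting board, and lay it flat against the long side of the cheese block that faces the robot, square to it and centred along it, ready for marking the portions. Do not shift the block or disturb the other things on the table.

Things in the scene. Friction and masses are not known exactly. Their poses are not given: they have to be found in the camera images.
- cradle: Fixed stainless steel cradle, 216 mm long, 70 mm wide (110 mm over its feet). Origin: on the table top under the middle of the stowed gauge. +x: along the gauge towards the lip end, the way it is drawn out; z up. Inside width 64 mm; side walls 31 mm high; rear wall at x = -103 mm, 34 mm high.
- lip_top (a point): Middle of the top of the cradle's end lip, 22 mm above the table and 8 mm above the cradle's floor. The lip is 8 mm thick, 106 mm from the cradle's origin along +x; outside it a short apron slopes down, ending 22 mm beyond this point. Axes as the cradle.
- floor_edge (a point): Rear edge of the cradle's raised floor, 14 mm above the table, 30 mm behind the cradle's origin. The gauge tips about this edge. Behind it (under the gauge's tail) is a well whose bottom is only 2 mm above the table. Axes as the cradle.
- tabs_mid (a point): Middle between the cradle's two hold-down tabs, at the height of their undersides (40 mm; tops 45 mm). They are 30 mm long (x) and reach in over the gauge's edges, 46 mm apart, 6 mm above the gauge: it cannot be lifted out, only drawn out endwise, and can tip about 7.5 degrees. A finger in the cup passes between them. Axes as the cradle.
- gauge_mid (a point): Centre (half-way along and up) of the portion gauge: a loose blue plastic bar, 200 mm long (x), 60 mm wide (y), 20 mm thick (z), about 240 g, white marks along its +y edge. +x points to its head end (behind the lip), -x to its tail (by the finger cup). Stowed, its axes agree with the cradle's, with 2 to 3 mm of play.
- gauge_cup (a point): Middle of the finger cup's white bottom in the gauge's top, 67 mm from the gauge's centre towards the tail, 6 mm above its underside. The cup is 50 mm long (x), 44 mm wide (y), 14 mm deep. 2 to 5 N here tips the stowed gauge: 4 mm down raises the head end by some 14 mm. Pull on the cup's front wall, 25 mm towards the head. Axes as the gauge.
- gauge_head (a point): Middle of the lower edge of the gauge's head end, 100 mm from its centre. Axes as the gauge.
- gauge_tail (a point): Middle of the lower edge of the gauge's tail end, 100 mm from its centre the other way. Axes as the gauge.
- board: White cutting board, fixed on the table, 270 mm (x) by 420 mm (y), 9 mm thick; origin at the centre of its underside; +x is roughly the cradle's draw direction, +y points away from the robot. The cradle's lip end faces its -x edge.
- block_mid (a point): Centre (half-way up) of the cheese block that stands on the board, 148 mm long (x), 84 mm wide (y), 111 mm high, loose, about 1.4 kg. -y points to its long side that faces the robot; that face is 42 mm from the centre.
- offcut: Bystander: small cut piece of cheese on a press tray, 73x53x52 mm. Origin under its middle.
- follower: Bystander: white mould follower with a knob, 88 mm across, on the press tray. Origin under its middle.
- timer: Bystander: green-topped twist timer, 71 mm across. Origin under its middle.
- ph: Bystander: yellow pH tester, 131 mm long. Origin under its middle.
- labels: Bystander: roll of white labels, 93 mm across. Origin under its middle.
- spatula: Bystander: spatula with a blue handle, 240 mm long. Origin under its middle.

How it is judged:
By the outcome, as a careful person would: the job done as asked, in the order asked, and still so for the second after the job is handed in, with the robot touching nothing.
It also fails if it takes over 54 s, if anything falls off the work surface, if the arm or the gripper's body presses on something with over 40 N, if the wrist force passes 120 N, or if a joint passes its speed limit or range.

ROBOT

A 6-joint arm with a two-finger parallel gripper is mounted at the origin on the work surface; the furniture and walls round the work are solid. World frame = base frame: x ahead of the robot, y to its left, z up, the work surface at z = 0. Lengths are in m, angles in degrees, forces in N, time in s.
With the tool pointing down it reaches from about 0.35 to 0.875 m from the base axis. Payload 4.2 kg.
Tool frame: the origin (TCP) lies between the finger pads; the fingertips stand 25 mm ahead of it and the grasp point (between the pads) lies 6 mm ahead of it (robot.tip_extent is the distance from the TCP to the fingertips, in m); z points along the fingers, y is the line along which they close (so a half turn about z gives the same grasp; the last joint's range is limited). The gripper opens to 85 mm and grips with 20 to 120 N. Pads are 22 mm wide; open, the fingers measure 114 mm over their backs; the gripper's body (76 mm by 85 mm) begins 54 mm behind the grasp point. The pads swing forward as they close: fully open they stand 13 mm farther back than shut.
Start: joints at [84.431, 22.042, 0.453, 0, -68.411, -14.817], TCP at [0.218, 0.586, 0.256] pointing down, gripper open.
Joint ranges: [-179.83, 179.83], [-69.29, 118.12], [-61.27, 80.66], [-181.25, 117.63], [-171.15, -9.14], [-177.46, 177.46]. Speed limits (degrees/s): [159.86, 159.86, 180, 180, 180, 180].

INTERFACE

Orientations are given as a 3x3 rotation matrix whose columns are the frame's x, y, z axes.
In Python, from workcell import robot gives the robot as it stands.
- The arm moves only by the shell command python3 -m pendant 'ROWS' [FORCE]. ROWS is JSON, a list that holds one entry, the list of rows, each a list of 7 numbers: the shift along the tool's x, y, z as a fraction of full scale, then the turn, a rotation vector about the tool's x, y, z as a fraction of full scale, then the opening, from 0 (shut) to 1 (fully open). A call has 1 to 5 rows; each row shifts and turns the commanded pose from where the row before left it, along the tool's axes as they then stand; what a row does not reach is not made up. Full scale, the value 1, is 25 cm for a shift and 180 degrees for a turn. A row lasts 1/8 s, in which the tool goes at most 62.5 mm and 10.7 degrees, less where a joint would pass 70% of its speed; a pose out of reach is approached as far as the arm can. A call with a number of a shift or a turn outside -1 to 1 is refused whole. A call with a gripper value outside its range is refused whole. The fingers move at their own pace and stop on an object; FORCE is the grip in N (left out, the last holds). Time passes only in rows, so rows that do not move let the fingers close. It gives the time, the measured TCP pose, the force, the opening and the grip force at its end, in the units of the state.
- robot.get_state(): the state, without advancing time (a new reading comes with each control period).
- robot.camera(name): name is "scene" or "top"; returns the picture (480x640x3 uint8, red, green, blue); there is no depth.
- robot.calibration(name): a dict with "K" (3x3 intrinsics, pixels), "R" (3x3) and "t" (3): a world point X has camera coordinates R X + t. Camera axes: x right, y down, z forward; pixel columns grow to the right and rows downward; lengths in m; the calibration is good to about 2 mm. A picture is of the moment at which its call begins. calibration takes no time and is no camera call.
- robot.hand_in(): hands the job in; it is judged then, once.
The state is a dict: "time": time; "joint_positions": joint angles; "qd": joint speeds; "joint_torque": joint torques, N m; "eef_pos": TCP position; "tcp_rot": TCP orientation; "wrist_force": force on the tool from outside, world axes, zero at the start; "torque": the same for the moment, N m; "grip_width": finger opening in m; "grasp_force": force on a finger pad.
Only numpy, scipy, OpenCV 4.12 (cv2) and the standard library are available. Lean on these libraries where they do the work, as an engineer would, in place of code of your own. Each camera call takes 0.05 s, during which the arm holds its last target. There are 200 camera calls.

## Working session

There is one attempt and no reset: what is moved stays moved. The work goes in short steps, Python scripts to look and compute and a shell command to move; the robot and the scene stay as the last step left them, time stands still between calls to the robot, and variables do not carry over. Pictures are saved under pics/ and viewed, at most 10 in all, crops included, and the job is handed in when it is done.

```bash
mkdir -p pics; ls; python3 - <<'E'
from workcell import robot
import cv2
for n in("scene","top"):
    cv2.imwrite(f"pics/{n}0.png",robot.camera(n)[:,:,::-1]); c=robot.calibration(n); print(n,c)
s=robot.get_state(); print(s)
E
```

```text
pics
scene {'K': array([[567.04506831,   0.        , 321.34637626],
       [  0.        , 567.04506831, 227.98507423],
       [  0.        ,   0.        ,   1.        ]]), 'R': array([[ 0.42401178, -0.90541959, -0.02072125],
       [-0.57537291, -0.25163939, -0.77821824],
       [ 0.69939976,  0.34189615, -0.62765197]]), 't': array([-0.19851743,  0.34300563,  0.98519786])}
top {'K': array([[552.62517461,   0.        , 316.36642001],
       [  0.        , 552.62517461, 236.02246949],
       [  0.        ,   0.        ,   1.        ]]), 'R': array([[-0.01446862, -0.99988258, -0.00504887],
       [-0.98181447,  0.01516271, -0.18923644],
       [ 0.18929077,  0.00221907, -0.98191857]]), 't': array([0.05982378, 0.51309616, 1.31742498])}
{'time': 0.1, 'joint_positions': array([ 8.44305803e+01,  2.20857150e+01,  3.88072648e-01, -2.44381603e-02,
       -6.84118017e+01, -1.48191248e+01]), 'qd': array([ 0.0647404 , -0.08242984,  0.22453127,  0.09163527, -0.01226785,
       -0.06988081]), 'joint_torque': array([ 1.99385054e-04, -3.93322778e+01,  1.88928062e+01,  4.19791952e+00,
       -2.60388078e-03,  5.70805909e-06]), 'eef_pos': array([0.2175346 , 0.58541849, 0.25534313]), 'tcp_rot': array([[ 9.37296877e-01, -3.48531531e-01, -5.80115379e-04],
       [-3.48531998e-01, -9.37295032e-01, -1.86261898e-03],
       [ 1.05442181e-04,  1.94801572e-03, -9.99998097e-01]]), 'wrist_force': array([-0.29361126, -0.30528119, -0.31006466]), 'torque': array([0.04391201, 0.01733522, 0.03415894]), 'grasp_force': 0.0, 'grip_width': 0.08539471292981092}
```

View pics/scene0.png

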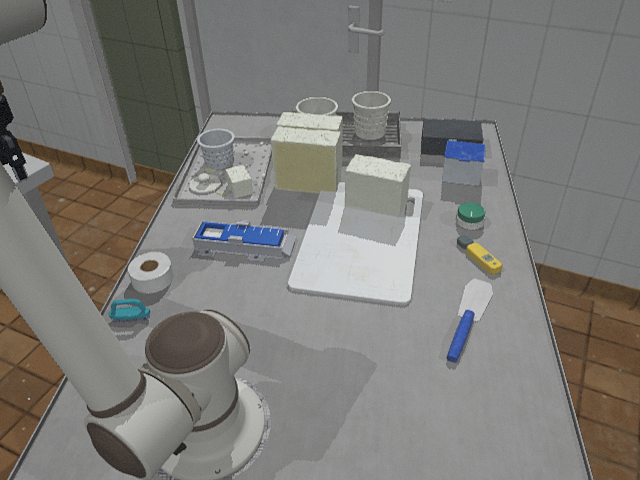

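View pics/top0.png

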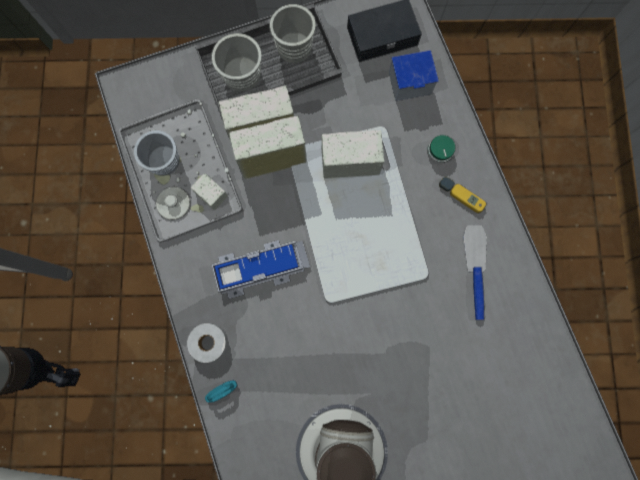

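The scene view shows the cradle with the blue gauge at about (240,237) and the block at (378,185). In the top view the gauge is near (257,266) with its white cup at (231,273), and the block top is near (353,148), on a board slightly turned. The cup end is on the left (the tail), and the lip faces the board.

```bash
cat > h.py <<'E'
import numpy as np, cv2
from workcell import robot
C={n:robot.calibration(n) for n in("scene","top")}
def ray(n,p):
    c=C[n]; d=c["R"].T@np.linalg.solve(c["K"],[p[0],p[1],1]); return -c["R"].T@c["t"],d/np.linalg.norm(d)
def onz(n,p,z):
    o,d=ray(n,p); return o+d*(z-o[2])/d[2]
def tri(ps,pt):
    (a,d),(b,e)=ray("scene",ps),ray("top",pt)
    s,t=np.linalg.lstsq(np.c_[d,-e],b-a,rcond=None)[0]; return (a+s*d+b+t*e)/2,np.linalg.norm(a+s*d-b-t*e)
def proj(n,X):
    c=C[n]; q=c["K"]@(c["R"]@np.asarray(X)+c["t"]); return q[:2]/q[2]
def blue(im,roi):
    h=cv2.cvtColor(im,cv2.COLOR_RGB2HSV); m=cv2.inRange(h,(105,120,60),(130,255,255)); k=np.zeros_like(m); x,y,w,g=roi; k[y:y+g,x:x+w]=m[y:y+g,x:x+w]; return k
E
python3 - <<'E'
from h import *
roi={"scene":(180,210,125,60),"top":(200,230,110,70)}
cen={}
for n in roi:
    im=cv2.imread(f"pics/{n}0.png")[:,:,::-1].copy()
    m=blue(im,roi[n]); pts=cv2.findNonZero(m)
    r=cv2.minAreaRect(cv2.convexHull(pts)); b=cv2.boxPoints(r); print(n,len(pts),b.round(1).tolist())
    # cup: bright pixels enclosed in blue hull
    hull=np.zeros_like(m); cv2.fillConvexPoly(hull,cv2.convexHull(pts),255)
    w=cv2.inRange(im,(150,150,150),(255,255,255))&hull
    k,l,s,c=cv2.connectedComponentsWithStats(w); i=1+np.argmax(s[1:,4]); cen[n]=c[i]; print("cup",s[i],c[i])
    if n=="top": print("corners@.034",[onz("top",p,.034).round(4).tolist() for p in b])
print("cup tri",tri(cen["scene"],cen["top"]), onz("top",cen["top"],.02))
A=cv2.imread("pics/top0.png"); S=cv2.imread("pics/scene0.png")
r=lambda i,x,y,w,h:cv2.resize(i[y:y+h,x:x+w],(400,300),interpolation=cv2.INTER_CUBIC)
cv2.imwrite("pics/crop.png",np.vstack([np.hstack([r(A,205,230,100,75),r(A,305,120,100,75)]),np.hstack([r(S,190,205,120,90),r(S,330,145,100,75)])]))
E
```

```text
scene 1078 [[195.6999969482422, 237.60000610351562], [197.39999389648438, 220.8000030517578], [282.70001220703125, 229.1999969482422], [281.0, 246.0]]
cup [203 229  19   9 117] [212.29059829 232.8034188 ]
top 1448 [[213.1999969482422, 265.79998779296875], [291.3999938964844, 243.5], [298.0, 266.6000061035156], [219.8000030517578, 288.8999938964844]]
cup [221 268  21  16 214] [230.92056075 275.87850467]
corners@.034 [[0.4457, 0.3088, 0.034], [0.4989, 0.1147, 0.034], [0.4406, 0.0987, 0.034], [0.3882, 0.2913, 0.034]]
cup tri (array([0.42083366, 0.26488105, 0.02912933]), np.float64(0.0010425147509999354)) [0.42162682 0.26674668 0.02      ]
```

View pics/crop.png

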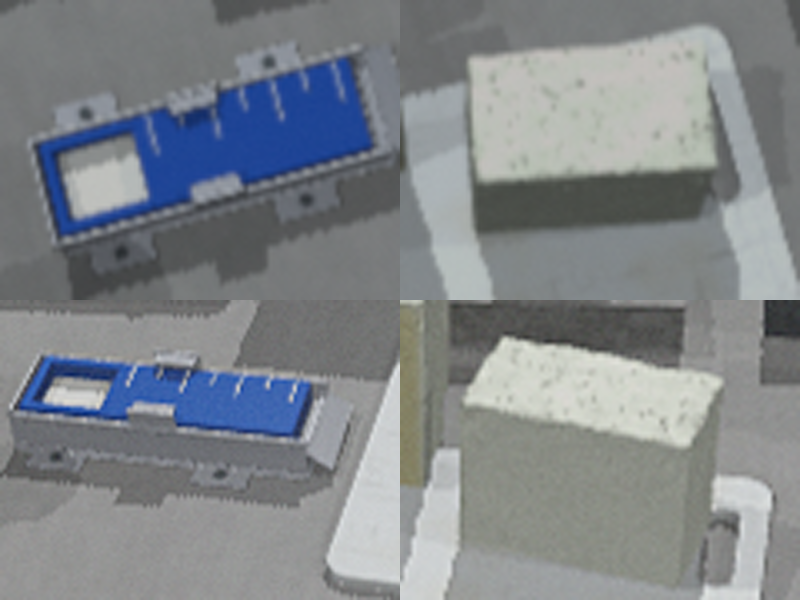

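The crops show the cup as a clean white rectangle. They also give the block's top-face corners in both views, which I'll triangulate now.

```bash
python3 - <<'E'
from h import *
bt=[(322.5,135),(381.2,130),(383.7,161.7),(324.2,165)]; bs=[(355.5,154.5),(410.5,165),(402.5,181.2),(346,171.2)]
P=[]
for s,t in zip(bs,bt):
    p,e=tri(s,t); P.append(onz("top",t,.12)); print(p.round(4),round(e,4),P[-1].round(4))
P=np.array(P); x=(P[1]-P[0]+P[2]-P[3])/2; y=(P[0]-P[3]+P[1]-P[2])/2
print("block",P.mean(0),"x",np.linalg.norm(x),np.degrees(np.arctan2(x[1],x[0])),"y",np.linalg.norm(y),np.degrees(np.arctan2(y[1],y[0])))
for n,s,t in(("tail far",(202.6,221.5),(214.5,265.5)),("head far",(283,229),(295,244))): print(n,tri(s,t))
for q in((305,143),(330,301),(428,275),(386,127)): print("board",onz("top",q,.009).round(3))
g=np.array([.4434,.2034]);d=np.array([.263,-.9648]); cup=g-.067*d
print("cup",cup, proj("top",[*cup,.02]),proj("scene",[*cup,.02]))
s=robot.get_state();R=s["tcp_rot"]; print("tool shift to cup, TCP z .07",R.T@(np.array([*cup,.07])-s["eef_pos"])/.25, "turn",-35.7/180)
E
```

```text
[0.7514 0.0335 0.1158] 0.0001 [0.7498 0.0335 0.12  ]
[ 0.7626 -0.1099  0.1138] 0.0007 [ 0.7603 -0.1094  0.12  ]
[ 0.6817 -0.1143  0.1164] 0.0032 [ 0.6796 -0.1124  0.12  ]
[0.6775 0.0295 0.1101] 0.0023 [0.6737 0.0307 0.12  ]
block [ 0.71583986 -0.03941923  0.12      ] x 0.14321954222349115 -86.70650434311003 y 0.07841907338537961 2.1457695287782146
tail far (array([0.44583979, 0.30693444, 0.03235975]), np.float64(0.002527446934988027))
head far (array([0.49487521, 0.10840181, 0.03743917]), np.float64(0.00675148634013041))
board [0.771 0.079 0.009]
board [0.356 0.021 0.009]
board [ 0.418 -0.227  0.009]
board [ 0.813 -0.136  0.009]
cup [0.425779  0.2680416] [230.4264874  274.22984666] [212.6536162  234.23376616]
tool shift to cup, TCP z .07 [1.22313313 0.89813996 0.74325249] turn -0.19833333333333336
```

```bash
python3 -m pendant '[[[0.175,0.128,0,0,0,0,0],[0.175,0.128,0,0,0,0,0],[0.175,0.128,0,0,0,0,0],[0.175,0.128,0,0,0,0,0],[0.175,0.128,0,0,0,0,0]]]' 20
python3 -m pendant '[[[0.175,0.128,0.05,0,0,0,0],[0.175,0.13,0.1,0,0,0,0],[0,0,0.1,0,0,-0.05,0],[0,0,0.1,0,0,-0.05,0],[0,0,0.1,0,0,-0.05,0]]]'
python3 -m pendant '[[[0,0,0.08,0,0,-0.05,0],[0,0,0,0,0,0,0],[0,0,0,0,0,0,0]]]'
cat > where.py <<'E'
import sys
from h import *
s=robot.get_state();R=s["tcp_rot"];p=s["eef_pos"]
print("t",s["time"],"p",p.round(4),"yaw",np.degrees(np.arctan2(R[1,1],R[0,1])).round(2),"z",R[:,2].round(4),"F",s["wrist_force"].round(1),"w",s["grip_width"],s["grasp_force"])
if len(sys.argv)>3:
    print("shift",(R.T@(np.array(list(map(float,sys.argv[1:4])))-p)/.25).round(4))
E
python3 where.py .4258 .268 .06; python3 -c "
from workcell import robot;print(robot.tip_extent)"
```

```text
time: 0.72
eef_pos: [0.3675, 0.3579, 0.256]
tcp_rot: [[0.937, -0.348, -0.0], [-0.348, -0.937, -0.0], [-0.0, 0.001, -1.0]]
wrist_force: [1.1, 0.9, 0.4]
grip_width: 0.0003
grasp_force: 0.0
time: 1.35
eef_pos: [0.4265, 0.2682, 0.1428]
tcp_rot: [[0.993, 0.12, -0.0], [0.12, -0.993, -0.0], [-0.0, 0.0, -1.0]]
wrist_force: [-0.3, 0.2, -0.2]
grip_width: 0.0
grasp_force: 0.0
time: 1.72
eef_pos: [0.4269, 0.2691, 0.1244]
tcp_rot: [[0.964, 0.267, 0.001], [0.267, -0.964, 0.001], [0.001, -0.0, -1.0]]
wrist_force: [-0.9, 0.2, -0.0]
grip_width: 0.0002
grasp_force: 0.0
t 1.725 p [0.4269 0.2691 0.1244] yaw -74.49 z [ 8.e-04  6.e-04 -1.e+00] F [-0.9  0.2 -0. ] w 0.0001538381992039846 0.0
shift [-0.0057  0.0031  0.2578]
0.025
```

```bash
python3 -m pendant '[[[-0.003,0.003,0.11,0,0,0,0],[-0.003,0,0.11,0,0,0,0],[0,0,0.02,0,0,0,0],[0,0,0.02,0,0,0,0],[0,0,0.02,0,0,0,0]]]'
python3 -m pendant '[[[0,0,0.02,0,0,0,0],[0,0,0,0,0,0,0]]]'
python3 - <<'E'
from h import *
for n in("scene","top"): cv2.imwrite(f"pics/{n}1.png",robot.camera(n)[:,:,::-1])
S,A=[cv2.imread(f"pics/{n}1.png") for n in("scene","top")]
r=lambda i,x,y,w,h:cv2.resize(i[y:y+h,x:x+w],(400,300),interpolation=cv2.INTER_CUBIC)
cv2.imwrite("pics/crop1.png",np.hstack([r(S,180,190,120,90),r(A,200,220,120,90)]))
E
```

```text
time: 2.35
eef_pos: [0.4259, 0.2683, 0.0547]
tcp_rot: [[0.963, 0.269, 0.002], [0.269, -0.963, 0.002], [0.002, -0.001, -1.0]]
wrist_force: [-0.3, 0.6, -0.1]
grip_width: 0.0
grasp_force: 0.0
time: 2.6
eef_pos: [0.4252, 0.2675, 0.0487]
tcp_rot: [[0.963, 0.269, -0.0], [0.269, -0.963, -0.0], [-0.0, 0.0, -1.0]]
wrist_force: [0.6, -0.5, -0.0]
grip_width: -0.0003
grasp_force: 0.0
```

View pics/crop1.png

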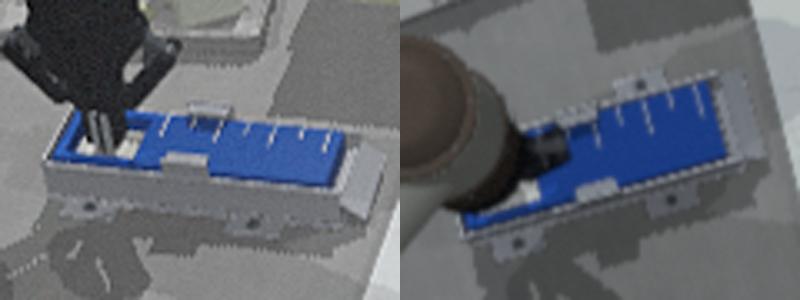

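The closed fingers stand inside the cup, clear of the tabs. Next I open them towards the front and rear walls.

```bash
python3 -m pendant '[[[0,0,0,0,0,0,0.2],[0,0,0,0,0,0,0.2],[0,0,0,0,0,0,0.2]]]'; python3 -m pendant '[[[0,0,0,0,0,0,0.27],[0,0,0,0,0,0,0.27]]]'
```

```text
time: 3.08
eef_pos: [0.4253, 0.2676, 0.0489]
tcp_rot: [[0.963, 0.269, 0.0], [0.269, -0.963, 0.0], [0.0, -0.0, -1.0]]
wrist_force: [-0.7, -0.4, 0.3]
grip_width: 0.0172
grasp_force: 0.0
time: 3.32
eef_pos: [0.4253, 0.2675, 0.0488]
tcp_rot: [[0.963, 0.269, -0.0], [0.269, -0.963, -0.0], [-0.0, 0.0, -1.0]]
wrist_force: [-0.5, -1.2, -0.0]
grip_width: 0.0229
grasp_force: 0.2
```

```bash
python3 -m pendant '[[[0,0,0,0,0,0,0.31],[0,0,0,0,0,0,0.31]]]';python3 -m pendant '[[[0,0,0,0,0,0,0.35],[0,0,0,0,0,0,0.35]]]'
```

```text
time: 3.58
eef_pos: [0.4252, 0.2675, 0.0486]
tcp_rot: [[0.963, 0.269, -0.0], [0.269, -0.963, -0.0], [-0.0, 0.0, -1.0]]
wrist_force: [0.3, -1.3, -1.5]
grip_width: 0.0259
grasp_force: 17.7
time: 3.82
eef_pos: [0.4252, 0.2675, 0.0487]
tcp_rot: [[0.963, 0.269, -0.0], [0.269, -0.963, -0.0], [-0.0, 0.0, -1.0]]
wrist_force: [0.3, -0.1, -1.3]
grip_width: 0.0255
grasp_force: 17.6
```

The expanded fingers hold the cup's walls at 25.5 mm opening. I slacken them so the gauge is free to tip, then press down.

```bash
python3 -m pendant '[[[0,0,0,0,0,0,0.26],[0,0,0.008,0,0,0,0.26],[0,0,0.008,0,0,0,0.26],[0,0,0,0,0,0,0.26]]]'; python3 -m pendant '[[[0,0,0.006,0,0,0,0.26],[0,0,0,0,0,0,0.26]]]';python3 -m pendant '[[[0,0,0.006,0,0,0,0.26],[0,0,0,0,0,0,0.26]]]'
```

```text
time: 4.32
eef_pos: [0.4254, 0.2678, 0.045]
tcp_rot: [[0.963, 0.269, 0.0], [0.269, -0.963, 0.0], [0.0, 0.0, -1.0]]
wrist_force: [-0.7, -0.4, 3.8]
grip_width: 0.022
grasp_force: 1.6
time: 4.58
eef_pos: [0.4255, 0.2681, 0.0439]
tcp_rot: [[0.963, 0.27, 0.001], [0.27, -0.963, 0.001], [0.001, -0.001, -1.0]]
wrist_force: [-2.4, 1.0, 5.4]
grip_width: 0.0222
grasp_force: 3.6
time: 4.82
eef_pos: [0.4256, 0.2688, 0.0429]
tcp_rot: [[0.963, 0.27, 0.001], [0.27, -0.963, 0.002], [0.002, -0.002, -1.0]]
wrist_force: [-4.3, 1.8, 8.9]
grip_width: 0.0221
grasp_force: 5.4
```

```bash
python3 -m pendant '[[[0,0,0,0,0,0,0.1],[0,0,0,0,0,0,0.1],[0,0,0,0,0,0,0.1]]]'; python3 -m pendant '[[[0,0,0.006,0,0,0,0.1],[0,0,0,0,0,0,0.1]]]';python3 - <<'E'
from h import *
for n in("scene","top"): cv2.imwrite(f"pics/{n}2.png",robot.camera(n)[:,:,::-1])
S,A=[cv2.imread(f"pics/{n}2.png") for n in("scene","top")]
r=lambda i,x,y,w,h:cv2.resize(i[y:y+h,x:x+w],(400,300),interpolation=cv2.INTER_CUBIC)
cv2.imwrite("pics/crop2.png",np.hstack([r(S,180,190,120,90),r(A,200,220,120,90)]))
E
```

```text
time: 5.2
eef_pos: [0.4255, 0.2676, 0.0418]
tcp_rot: [[0.963, 0.269, 0.0], [0.269, -0.963, 0.0], [0.0, -0.0, -1.0]]
wrist_force: [0.7, -0.6, 2.4]
grip_width: 0.0087
grasp_force: 1.3
time: 5.45
eef_pos: [0.4256, 0.2676, 0.0412]
tcp_rot: [[0.963, 0.27, 0.0], [0.27, -0.963, -0.0], [0.0, 0.0, -1.0]]
wrist_force: [-1.7, -1.1, 10.5]
grip_width: 0.0084
grasp_force: 4.9
```

View pics/crop2.png

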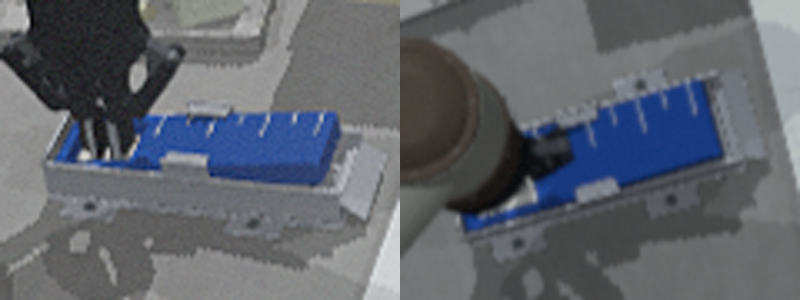

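The head now stands visibly above the lip, and about 10 N suggests it is at the tab stop. I draw it out, rising along the tilt.

```bash
python3 -m pendant '[[[0,0.02,-0.005,0,0,0,0.1],[0,0.02,-0.0025,0,0,0,0.1],[0,0.01,-0.001,0,0,0,0.1]]]'; python3 -m pendant '[[[0,0.02,-0.0025,0,0,0,0.1],[0,0.02,-0.0025,0,0,0,0.1]]]'; python3 where.py
```

```text
time: 5.92
eef_pos: [0.4302, 0.2582, 0.0435]
tcp_rot: [[0.963, 0.27, 0.004], [0.27, -0.963, 0.006], [0.006, -0.004, -1.0]]
wrist_force: [-1.7, 6.5, 6.6]
grip_width: 0.0086
grasp_force: 3.9
time: 6.18
eef_pos: [0.433, 0.2486, 0.0447]
tcp_rot: [[0.963, 0.27, 0.005], [0.27, -0.963, 0.005], [0.006, -0.004, -1.0]]
wrist_force: [-1.6, 5.6, 5.3]
grip_width: 0.0084
grasp_force: 3.7
t 6.175 p [0.433  0.2486 0.0447] yaw -74.31 z [ 0.0046  0.0053 -1.    ] F [-1.6  5.6  5.3] w 0.008448670480258663 3.667739132652059
```

```bash
python3 -m pendant '[[[0,0.02,-0.003,0,0,0,0.1],[0,0.02,-0.003,0,0,0,0.1],[0,0.02,-0.003,0,0,0,0.1],[0,0.02,-0.003,0,0,0,0.1]]]'; python3 - <<'E'
from h import *
im=robot.camera("scene"); cv2.imwrite("pics/s3.png",im[:,:,::-1]); a=robot.camera("top"); cv2.imwrite("pics/t3.png",a[:,:,::-1])
m=blue(a,(200,220,200,90)); p=cv2.findNonZero(m)[:,0]; print("head-most px",p[p[:,0].argmax()]); print(onz("top",p[p[:,0].argmax()],.045))
E
```

```text
time: 6.68
eef_pos: [0.4363, 0.2258, 0.0463]
tcp_rot: [[0.963, 0.269, -0.001], [0.269, -0.963, -0.001], [-0.002, 0.001, -1.0]]
wrist_force: [0.2, 1.6, 0.7]
grip_width: 0.0088
grasp_force: 1.2
head-most px [311 259]
[0.4573559 0.0661933 0.045    ]
```

```bash
python3 -m pendant '[[[0,0.04,-0.002,0,0,0,0.1],[0,0.04,-0.002,0,0,0,0.1],[0,0.04,-0.001,0,0,0,0.1],[0,0.04,-0.001,0,0,0,0.1],[0,0.04,-0.001,0,0,0,0.1]]]'; python3 where.py .4866 .0502 .05
```

```text
time: 7.4
eef_pos: [0.4506, 0.1781, 0.0487]
tcp_rot: [[0.963, 0.269, 0.001], [0.269, -0.963, 0.001], [0.001, -0.0, -1.0]]
wrist_force: [-1.4, 3.0, 2.9]
grip_width: 0.0084
grasp_force: 3.3
t 7.4 p [0.4506 0.1781 0.0487] yaw -74.39 z [ 7.e-04  6.e-04 -1.e+00] F [-1.4  3.   2.9] w 0.008423478836167925 3.3073386958585616
shift [ 0.0008  0.5314 -0.0054]
```

```bash
python3 -m pendant '[[[0,0.04,-0.002,0,0,0,0.1],[0,0.04,-0.004,0,0,0,0.1],[0,0.04,-0.004,0,0,0,0.1],[0,0.04,-0.004,0,0,0,0.1],[0,0.04,-0.004,0,0,0,0.1]]]'; python3 - <<'E'
from h import *
for n in("scene","top"): cv2.imwrite(f"pics/{n}4.png",robot.camera(n)[:,:,::-1])
S,A=[cv2.imread(f"pics/{n}4.png") for n in("scene","top")]
r=lambda i,x,y,w,h:cv2.resize(i[y:y+h,x:x+w],(400,300),interpolation=cv2.INTER_CUBIC)
cv2.imwrite("pics/crop4.png",np.hstack([r(S,200,190,160,120),r(A,220,200,160,120)]))
E
```

```text
time: 8.02
eef_pos: [0.4642, 0.1301, 0.0533]
tcp_rot: [[0.963, 0.269, 0.001], [0.269, -0.963, 0.001], [0.001, -0.0, -1.0]]
wrist_force: [-0.3, 4.8, 3.3]
grip_width: 0.0086
grasp_force: 2.3
```

View pics/crop4.png

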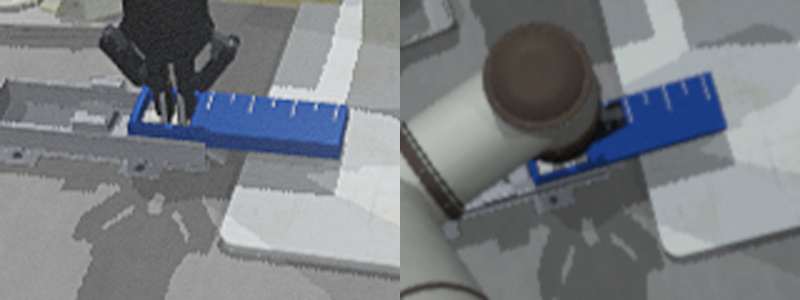

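```bash
python3 -m pendant '[[[0,0.04,-0.004,0,0,0,0.1],[0,0.04,-0.003,0,0,0,0.1],[0,0.04,-0.003,0,0,0,0.1],[0,0.04,-0.002,0,0,0,0.1],[0,0.04,0,0,0,0,0.1]]]'; python3 -m pendant '[[[0,0.04,0.004,0,0,0,0.1],[0,0.04,0.008,0,0,0,0.1],[0,0.04,0.01,0,0,0,0.1],[0,0.04,0.01,0,0,0,0.1],[0,0.04,0.004,0,0,0,0.1]]]'
```

```text
time: 8.75
eef_pos: [0.4766, 0.081, 0.0554]
tcp_rot: [[0.963, 0.269, -0.002], [0.269, -0.963, -0.001], [-0.002, 0.0, -1.0]]
wrist_force: [0.2, 1.4, 0.2]
grip_width: 0.0084
grasp_force: 0.5
time: 9.38
eef_pos: [0.4907, 0.0335, 0.0469]
tcp_rot: [[0.963, 0.269, -0.0], [0.269, -0.963, 0.0], [-0.0, -0.0, -1.0]]
wrist_force: [-3.5, 7.6, 7.6]
grip_width: 0.0082
grasp_force: 5.1
```

```bash
python3 -m pendant '[[[0,0.04,0.004,0,0,0,0.1],[0,0.04,0.004,0,0,0,0.1],[0,0.04,0.002,0,0,0,0.1],[0,0.03,0,0,0,0,0.1],[0,0.0,0,0,0,0,0.1]]]'; python3 - <<'E'
from h import *
for n in("scene","top"): cv2.imwrite(f"pics/{n}5.png",robot.camera(n)[:,:,::-1])
S,A=[cv2.imread(f"pics/{n}5.png") for n in("scene","top")]
r=lambda i,x,y,w,h:cv2.resize(i[y:y+h,x:x+w],(400,300),interpolation=cv2.INTER_CUBIC)
cv2.imwrite("pics/crop5.png",np.hstack([r(S,220,190,160,120),r(A,260,190,160,120)]))
E
```

```text
time: 10.0
eef_pos: [0.5036, -0.0012, 0.0466]
tcp_rot: [[0.963, 0.27, 0.007], [0.27, -0.963, 0.002], [0.007, 0.0, -1.0]]
wrist_force: [-1.8, 8.0, 13.9]
grip_width: 0.0081
grasp_force: 6.1
```

View pics/crop5.png

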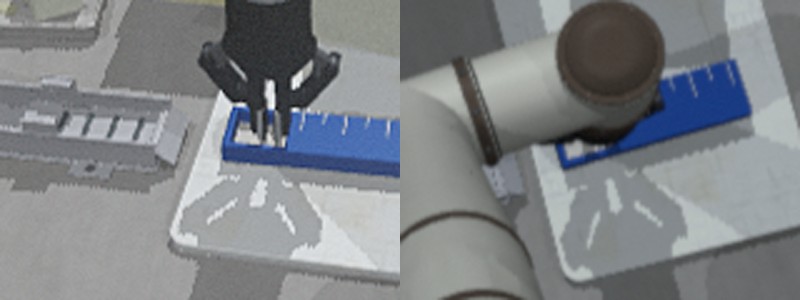

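```bash
python3 -m pendant '[[[0,0,-0.02,0,0,0,0.1],[0,0,0,0,0,0,0.1]]]'; python3 -m pendant '[[[0,-0.024,0,0,0,0,0.1],[0,0,0,0,0,0,0.1]]]';  python3 -m pendant '[[[0,0,0.008,0,0,0,0.1],[0,0,0.008,0,0,0,0.1],[0,0,0.004,0,0,0,0.1]]]'
```

```text
time: 10.35
eef_pos: [0.5001, -0.0029, 0.0491]
tcp_rot: [[0.963, 0.268, -0.001], [0.268, -0.963, -0.001], [-0.001, 0.0, -1.0]]
wrist_force: [-0.1, -0.3, -0.0]
grip_width: 0.0084
grasp_force: 0.0
time: 10.6
eef_pos: [0.4985, 0.0037, 0.0489]
tcp_rot: [[0.963, 0.269, -0.001], [0.269, -0.963, -0.0], [-0.001, 0.0, -1.0]]
wrist_force: [0.9, -0.5, -0.7]
grip_width: 0.0086
grasp_force: 0.0
time: 10.98
eef_pos: [0.4989, 0.0036, 0.0442]
tcp_rot: [[0.963, 0.269, -0.0], [0.269, -0.963, -0.0], [-0.001, 0.0, -1.0]]
wrist_force: [0.7, 0.5, 0.4]
grip_width: 0.0085
grasp_force: 0.0
```

```bash
python3 - <<'E'
from h import *
for n,roi in(("scene",(280,200,200,100)),("top",(300,190,120,90))):
    im=robot.camera(n); m=blue(im,roi); p=cv2.findNonZero(m); b=cv2.boxPoints(cv2.minAreaRect(p))
    q=cv2.approxPolyDP(cv2.convexHull(p),3,True)[:,0]
    print(n,len(p),[(x.tolist(),onz(n,x,.029).round(4).tolist()) for x in q])
    P=np.array([onz(n,x,.029)[:2] for x in b]); print(P.round(4).tolist(),P.mean(0))
E
```

```text
scene 1503 [([396, 241], [0.5679, -0.1451, 0.029]), ([393, 261], [0.5, -0.1618, 0.029]), ([309, 253], [0.4489, 0.0213, 0.029]), ([313, 232], [0.5204, 0.0457, 0.029])]
[[0.4467, 0.022], [0.519, 0.052], [0.5722, -0.1445], [0.499, -0.1651]] [ 0.50922611 -0.0589069 ]
top 1036 [([394, 215], [0.5689, -0.1447, 0.029]), ([399, 235], [0.5172, -0.1551, 0.029]), ([325, 256], [0.4668, 0.0314, 0.029]), ([324, 249], [0.4845, 0.0336, 0.029]), ([362, 223], [0.5495, -0.0633, 0.029])]
[[0.5191, 0.0464], [0.574, -0.1439], [0.5166, -0.1583], [0.4625, 0.0307]] [ 0.51804197 -0.05627372]
```

```bash
python3 -m pendant '[[[0,-0.016,0.002,0,0,0,0.25],[0,0,0,0,0,0,0.3],[0,0,0,0,0,0,0.35],[0,0,0,0,0,0,0.35]]]'; python3 -m pendant '[[[0,0,-0.006,0,0,0,0.35],[0,0,0,0,0,0.04,0.35],[0,0,0,0,0,0.034,0.35]]]'; python3 where.py .6187 .0229 .0435
```

```text
time: 11.58
eef_pos: [0.4979, 0.0076, 0.0438]
tcp_rot: [[0.963, 0.269, -0.0], [0.269, -0.963, 0.0], [-0.0, -0.0, -1.0]]
wrist_force: [-0.1, 0.4, -1.1]
grip_width: 0.0262
grasp_force: 17.6
time: 11.95
eef_pos: [0.4978, 0.0074, 0.0454]
tcp_rot: [[0.999, 0.036, -0.0], [0.036, -0.999, -0.0], [-0.0, 0.0, -1.0]]
wrist_force: [0.5, 0.2, -2.5]
grip_width: 0.0259
grasp_force: 17.4
t 11.95 p [0.4978 0.0074 0.0454] yaw -87.94 z [-4.e-04 -0.e+00 -1.e+00] F [ 0.5  0.2 -2.5] w 0.02590521088977811 17.440647706389427
shift [ 0.4856 -0.0444  0.0073]
```

```bash
python3 -m pendant '[[[0.06,-0.009,0,0,0,0,0.35],[0.1,-0.009,0,0,0,0,0.35],[0.1,-0.009,0,0,0,0,0.35],[0.1,-0.009,0,0,0,0,0.35],[0.08,-0.008,0,0,0,0,0.35]]]'; python3 -m pendant '[[[0.04,0,0,0,0,0,0.35],[0,0,0.006,0,0,0,0.35],[0,0,0,0,0,0,0.35]]]'; python3 - <<'E'
from h import *
for n in("scene","top"): cv2.imwrite(f"pics/{n}6.png",robot.camera(n)[:,:,::-1])
S,A=[cv2.imread(f"pics/{n}6.png") for n in("scene","top")]
r=lambda i,x,y,w,h:cv2.resize(i[y:y+h,x:x+w],(400,300),interpolation=cv2.INTER_CUBIC)
cv2.imwrite("pics/crop6.png",np.hstack([r(S,300,130,160,120),r(A,280,100,160,120)]))
E
python3 where.py
```

```text
time: 12.58
eef_pos: [0.6096, 0.0232, 0.0453]
tcp_rot: [[0.999, 0.042, 0.001], [0.042, -0.999, 0.0], [0.001, -0.0, -1.0]]
wrist_force: [0.3, 0.1, -2.4]
grip_width: 0.0255
grasp_force: 17.5
time: 12.95
eef_pos: [0.6171, 0.0233, 0.0439]
tcp_rot: [[0.999, 0.041, -0.0], [0.041, -0.999, -0.0], [-0.0, 0.0, -1.0]]
wrist_force: [-0.7, 0.3, -1.9]
grip_width: 0.0259
grasp_force: 17.9
t 13.05 p [0.6168 0.0233 0.044 ] yaw -87.69 z [-6.e-04 -1.e-04 -1.e+00] F [ 0.3  0.1 -1.3] w 0.026084778672206467 17.859464585781097
```

View pics/crop6.png

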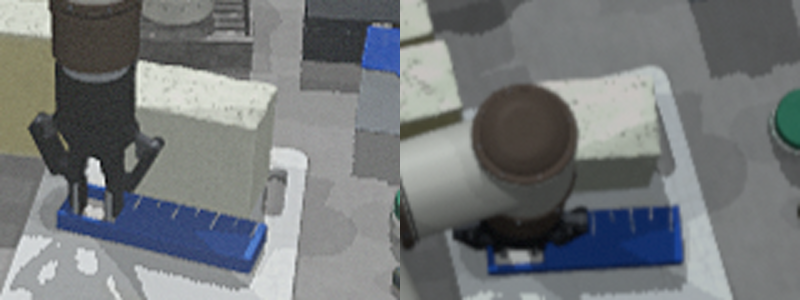

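```bash
python3 -m pendant '[[[0,0,0,0,0,0,0.1],[0,0,0,0,0,0,0.1],[0,0,0,0,0,0,0.1],[0,0,-0.1,0,0,0,0.1],[0,0,-0.15,0,0,0,0.1]]]'; python3 -m pendant '[[[-0.2,0.0,-0.05,0,0,0,1],[-0.2,0.0,0,0,0,0,1],[-0.2,0,0,0,0,0,1],[0,0,0,0,0,0,1]]]'; cat > meas.py <<'E'
import sys
from h import *
k=sys.argv[1]
for n,roi in(("scene",(305,190,120,70)),("top",(300,160,110,60))):
    im=robot.camera(n); cv2.imwrite(f"pics/{n}{k}.png",im[:,:,::-1]); m=blue(im,roi); p=cv2.findNonZero(m)
    q=cv2.approxPolyDP(cv2.convexHull(p),3,True)[:,0]
    print(n,len(p),[(x.tolist(),onz(n,x,.029).round(4).tolist()) for x in q])
    b=cv2.boxPoints(cv2.minAreaRect(p)); P=np.array([onz(n,x,.029)[:2] for x in b]); l=[P[i]-P[i-1] for i in range(4)]
    v=max(l,key=np.linalg.norm); print("rect ctr",P.mean(0).round(4),"sides",[round(float(np.linalg.norm(a)),4) for a in l[:2]],"ang",np.degrees(np.arctan2(v[1],v[0])))
    ys,xs=np.nonzero(m)
    if n=="top":  # top-view near edge: bottom-most blue pixel per column
        c=np.arange(xs.min()+5,xs.max()-4); e=np.array([onz(n,(u,ys[xs==u].max()+.5),.029)[:2] for u in c]); f=np.polyfit(e[:,1],e[:,0],1); print("near edge x=%.4f*y+%.4f"%tuple(f),"ang",np.degrees(np.arctan2(-1,-f[0])))
A=cv2.imread(f"pics/top{k}.png"); S=cv2.imread(f"pics/scene{k}.png")
r=lambda i,x,y,w,h:cv2.resize(i[y:y+h,x:x+w],(400,600),interpolation=cv2.INTER_CUBIC)
cv2.imwrite(f"pics/crop{k}.png",np.hstack([r(A,310,115,80,120),r(S,315,135,100,150)]))
E
python3 meas.py 7; python3 where.py
```

```text
time: 13.68
eef_pos: [0.6165, 0.0231, 0.1059]
tcp_rot: [[0.999, 0.04, -0.003], [0.04, -0.999, -0.001], [-0.003, 0.001, -1.0]]
wrist_force: [0.3, 0.3, 0.1]
grip_width: 0.0084
grasp_force: 0.0
time: 14.18
eef_pos: [0.4635, 0.0165, 0.119]
tcp_rot: [[0.999, 0.04, -0.003], [0.04, -0.999, -0.0], [-0.003, 0.0, -1.0]]
wrist_force: [0.4, -0.3, 1.4]
grip_width: 0.0801
grasp_force: 0.0
scene 1171 [([399, 238], [0.581, -0.1479, 0.029]), ([324, 221], [0.5692, 0.0395, 0.029]), ([323, 214], [0.5935, 0.0535, 0.029]), ([333, 203], [0.6451, 0.0496, 0.029]), ([405, 220], [0.6513, -0.1389, 0.029])]
rect ctr [ 0.6116 -0.0453] sides [0.2014, 0.0813] ang -88.41504828553984
top 1205 [([392, 204], [0.5976, -0.1408, 0.029]), ([315, 207], [0.5928, 0.0546, 0.029]), ([314, 188], [0.6427, 0.0564, 0.029]), ([390, 183], [0.6529, -0.138, 0.029])]
rect ctr [ 0.6209 -0.0428] sides [0.0599, 0.1988] ang -87.78985558327068
near edge x=0.3539*y+0.6242 ang -109.48793879598088
t 14.275 p [0.4681 0.0176 0.1197] yaw -87.66 z [ 2.1e-03  4.0e-04 -1.0e+00] F [-0.3  0.3  0.3] w 0.08542217281491078 0.0
```

View pics/crop7.png

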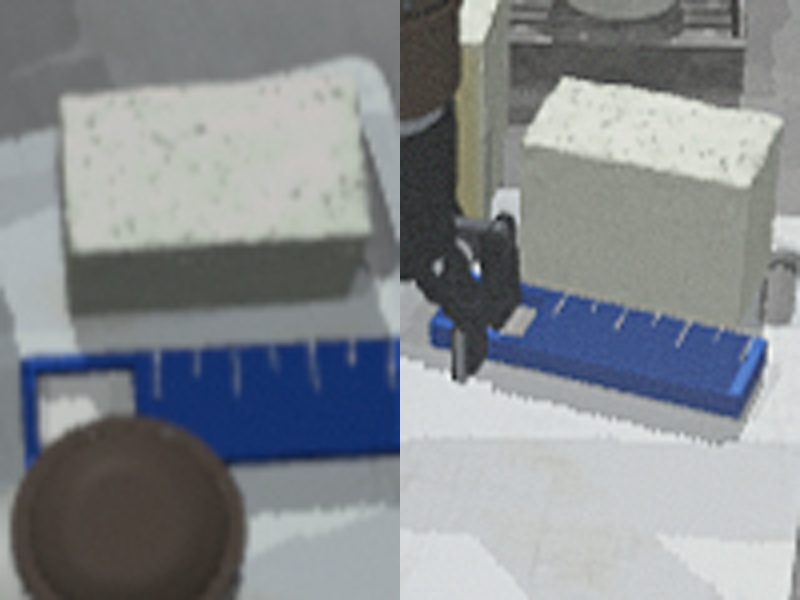

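The gauge lies parallel to the block with a gap. In the crop, the block's near bottom edge runs from (75,312) to (357,295), i.e. full-image (325,177) to (381,174). I fit its edges for angle and centre.

```bash
cat > blk.py <<'E'
import sys
from h import *
g=cv2.GaussianBlur(cv2.imread(f"pics/top{sys.argv[1]}.png",0),(3,3),0).astype(float)
def sub(v):
    i=int(np.argmax(v)); 
    if 0<i<len(v)-1:
        a,b,c=v[i-1:i+2]; i+= .5*(a-c)/(a-2*b+c) if a-2*b+c else 0
    return i
def hor(u,r0,r1,sg): d=sg*np.diff(g[r0:r1,u]); return (u,r0+.5+sub(d))
def ver(v,c0,c1,sg): d=sg*np.diff(g[v,c0:c1]); return (c0+.5+sub(d),v)
def line(pts,z,n=0):
    P=np.array([onz("top",p,z)[:2] for p in pts]); l=cv2.fitLine(P.astype(np.float32),cv2.DIST_HUBER,0,.001,.001).ravel(); return l[:2],l[2:],np.degrees(np.arctan2(l[1],l[0]))
ft=line([hor(u,158,170,-1) for u in range(328,380)],.12); fb=line([hor(u,168,182,1) for u in range(330,378)],.009)
le=line([ver(v,316,330,1) for v in range(139,162)],.12); re=line([ver(v,374,392,-1) for v in range(136,158)],.12)
for n,l in zip(("front top","front bottom","left","right"),(ft,fb,le,re)): print(n,l)
a=np.radians([(x[2]+180)%180-180 for x in(ft,fb)]).mean(); ex=np.array([np.cos(a),np.sin(a)]); ey=np.array([-ex[1],ex[0]])
print("ang",np.degrees(a),"face ey",ft[1]@ey,fb[1]@ey,"ends ex",le[1]@ex,re[1]@ex,"len",(re[1]-le[1])@ex,"mid",(re[1]+le[1])@ex/2)
c=np.array(eval(sys.argv[2])); print("gauge ctr ex,ey",c@ex,c@ey)
E
python3 blk.py 7 "[.6209,-.0428]"; python3 blk.py 0 "[.6209,-.0428]"
```

```text
front top (array([ 0.04987073, -0.9987557 ], dtype=float32), array([ 0.6777646 , -0.05279324], dtype=float32), np.float32(-87.141426))
front bottom (array([ 0.0493871, -0.9987797], dtype=float32), array([ 0.6782961, -0.046077 ], dtype=float32), np.float32(-87.169174))
left (array([0.999006  , 0.04457593], dtype=float32), array([0.7151299 , 0.03316422], dtype=float32), np.float32(2.554859))
right (array([ 0.9356218 , -0.35300407], dtype=float32), array([ 0.71651345, -0.1154981 ], dtype=float32), np.float32(-20.671167))
ang -87.1553 face ey 0.6743093 0.6751735 ends ex 0.0023677722 0.15091556 len 0.1485478 mid 0.07664167
gauge ctr ex,ey 0.07356185364164412 0.6180107681229711
front top (array([ 0.05181907, -0.9986565 ], dtype=float32), array([ 0.6768468 , -0.03451461], dtype=float32), np.float32(-87.02965))
front bottom (array([ 0.04991919, -0.99875325], dtype=float32), array([ 0.6783895 , -0.04660117], dtype=float32), np.float32(-87.13865))
left (array([0.9990498, 0.0435841], dtype=float32), array([0.7113246 , 0.03298632], dtype=float32), np.float32(2.4979758))
right (array([ 0.9345911, -0.3557239], dtype=float32), array([ 0.7165119 , -0.11559427], dtype=float32), np.float32(-20.837814))
ang -87.084145 face ey 0.6742148 0.6751406 ends ex 0.0032409541 0.15189305 len 0.14865209 mid 0.077566996
gauge ctr ex,ey 0.07432931848019361 0.6179189330458641
```

The gauge needs about +2.6 mm along ex (towards the head) and +0.6° of turn. The gap is 27 mm. I go back into the cup to correct this.

```bash
python3 -m pendant '[[[0.15,0,0,0,0,0,0.1],[0.2,0.0,0,0,0,0,0.1],[0.2,0,0,0,0,0,0.1],[0.04,0,0,0,0,0,0.1],[0,0,0,0,0,0,0.1]]]'; python3 where.py .617 .0232 .044
```

```text
time: 14.9
eef_pos: [0.6154, 0.0231, 0.1179]
tcp_rot: [[0.999, 0.039, -0.001], [0.039, -0.999, -0.0], [-0.001, 0.0, -1.0]]
wrist_force: [-1.0, 0.0, -0.8]
grip_width: 0.0084
grasp_force: 0.0
t 14.9 p [0.6154 0.0231 0.1179] yaw -87.75 z [-1.2e-03 -1.0e-04 -1.0e+00] F [-1.   0.  -0.8] w 0.008412866264910186 0.0
shift [ 6.600e-03 -1.000e-04  2.957e-01]
```

```bash
python3 -m pendant '[[[0.006,0,0.12,0,0,0,0.1],[0,0,0.1,0,0,0,0.1],[0,0,0.05,0,0,0,0.1],[0,0,0.02,0,0,0,0.1],[0,0,0,0,0,0,0.1]]]'; python3 -m pendant '[[[0,0,0,0,0,0,0.25],[0,0,0,0,0,0,0.3],[0,0,0,0,0,0,0.35],[0,0,0,0,0,0,0.35]]]'; python3 where.py
```

```text
time: 15.52
eef_pos: [0.6166, 0.0234, 0.047]
tcp_rot: [[0.999, 0.04, 0.001], [0.04, -0.999, 0.0], [0.001, -0.0, -1.0]]
wrist_force: [-0.4, -0.4, -0.8]
grip_width: 0.009
grasp_force: 0.0
time: 16.02
eef_pos: [0.6169, 0.0234, 0.0471]
tcp_rot: [[0.999, 0.04, 0.001], [0.04, -0.999, 0.0], [0.001, -0.0, -1.0]]
wrist_force: [-1.2, 1.1, 3.3]
grip_width: 0.0296
grasp_force: 1.7
t 16.025 p [0.6169 0.0234 0.0471] yaw -87.69 z [ 1.2e-03  1.0e-04 -1.0e+00] F [-1.2  1.1  3.3] w 0.029639968976872214 1.719089871912729
```

```bash
python3 -m pendant '[[[0,0,0,0,0,0,0.1],[0,0,0,0,0,0,0.1],[0,0,0.007,0,0,0,0.1],[0,0,0.007,0,0,0,0.1]]]'; python3 -m pendant '[[[0,0,0,0,0,0,0.25],[0,0,0,0,0,0,0.3],[0,0,0,0,0,0,0.35],[0,0,0,0,0,0,0.35]]]'; python3 where.py
```

```text
time: 16.52
eef_pos: [0.6163, 0.0232, 0.0425]
tcp_rot: [[0.999, 0.04, -0.001], [0.04, -0.999, -0.0], [-0.001, 0.0, -1.0]]
wrist_force: [-0.4, 0.2, 0.9]
grip_width: 0.0083
grasp_force: 0.0
time: 17.02
eef_pos: [0.6163, 0.0233, 0.0428]
tcp_rot: [[0.999, 0.04, -0.0], [0.04, -0.999, -0.0], [-0.0, 0.0, -1.0]]
wrist_force: [-0.9, -0.6, -2.6]
grip_width: 0.0248
grasp_force: 17.6
t 17.025 p [0.6163 0.0233 0.0428] yaw -87.72 z [-4.e-04 -0.e+00 -1.e+00] F [-0.9 -0.6 -2.6] w 0.024804914621963138 17.554995773825794
```

```bash
python3 -m pendant '[[[0,0,-0.005,0,0,0,0.35],[0.016,0.005,0,0,0,-0.003,0.35],[0.016,0.005,0,0,0,0,0.35],[0,0,0.005,0,0,0,0.35],[0,0,0,0,0,0,0.35]]]'; python3 where.py; python3 -m pendant '[[[0,0,0,0,0,0,0.1],[0,0,0,0,0,0,0.1],[0,0,0,0,0,0,0.1],[0,0,-0.1,0,0,0,0.1],[0,0,-0.15,0,0,0,0.1]]]'; python3 -m pendant '[[[-0.2,0.0,-0.05,0,0,0,1],[-0.2,0.0,0,0,0,0,1],[-0.2,0.05,0,0,0,0,1],[0,0.2,0,0,0,0,1],[0,0,0,0,0,0,1]]]'; python3 meas.py 8;python3 where.py
```

```text
time: 17.65
eef_pos: [0.6247, 0.0211, 0.0428]
tcp_rot: [[0.999, 0.05, 0.0], [0.05, -0.999, -0.0], [0.0, 0.0, -1.0]]
wrist_force: [0.7, 0.2, -1.7]
grip_width: 0.0245
grasp_force: 18.0
t 17.65 p [0.6247 0.0211 0.0428] yaw -87.16 z [ 1.e-04 -1.e-04 -1.e+00] F [ 0.7  0.2 -1.7] w 0.02446596785389842 17.959933262318373
time: 18.27
eef_pos: [0.6237, 0.021, 0.105]
tcp_rot: [[0.999, 0.049, -0.003], [0.049, -0.999, -0.001], [-0.003, 0.001, -1.0]]
wrist_force: [1.2, -0.8, 1.3]
grip_width: 0.0086
grasp_force: 0.0
time: 18.9
eef_pos: [0.4773, -0.0505, 0.1185]
tcp_rot: [[0.999, 0.046, 0.001], [0.046, -0.999, -0.0], [0.001, 0.0, -1.0]]
wrist_force: [-0.3, -0.3, -0.4]
grip_width: 0.0855
grasp_force: 0.0
scene 932 [([398, 236], [0.587, -0.1434, 0.029]), ([329, 220], [0.5776, 0.03, 0.029]), ([327, 210], [0.6124, 0.0513, 0.029]), ([331, 204], [0.6392, 0.0525, 0.029]), ([407, 218], [0.6608, -0.1409, 0.029])]
rect ctr [ 0.6203 -0.0487] sides [0.1975, 0.0811] ang -87.79175773825564
top 1049 [([393, 200], [0.608, -0.1438, 0.029]), ([317, 206], [0.5953, 0.0495, 0.029]), ([315, 184], [0.6533, 0.0537, 0.029]), ([391, 179], [0.6635, -0.1409, 0.029])]
rect ctr [ 0.63   -0.0447] sides [0.0602, 0.1989] ang -86.95702466731757
near edge x=-0.2604*y+0.6013 ang -75.40255114360387
t 19.0 p [ 0.4781 -0.0489  0.1183] yaw -87.22 z [ 9.e-04  2.e-04 -1.e+00] F [-0.3 -0.   0. ] w 0.08553457750231991 0.0
```

```bash
python3 where.py .5691 -.0482 .04; python3 -m pendant '[[[0.18,0,0,0,0,0,1],[0.18,0,0.05,0,0,0,1],[0,0,0.1,0,0,0,1],[0,0,0.1,0,0,0,1],[0,0,0.03,0,0,0,1]]]';python3 -m pendant '[[[0,0,0.02,0,0,0,1],[0,0,0,0,0,0,1]]]'; python3 where.py .5691 -.0482 .035
```

```text
t 19.0 p [ 0.4781 -0.0489  0.1183] yaw -87.22 z [ 9.e-04  2.e-04 -1.e+00] F [-0.3 -0.   0. ] w 0.08553457750231991 0.0
shift [0.3635 0.015  0.3135]
time: 19.62
eef_pos: [0.5671, -0.0435, 0.0462]
tcp_rot: [[0.999, 0.05, -0.003], [0.05, -0.999, -0.001], [-0.003, 0.0, -1.0]]
wrist_force: [0.3, -0.0, 1.0]
grip_width: 0.0855
grasp_force: 0.0
time: 19.88
eef_pos: [0.5681, -0.0439, 0.0434]
tcp_rot: [[0.999, 0.05, 0.001], [0.05, -0.999, 0.0], [0.001, -0.0, -1.0]]
wrist_force: [-0.0, -0.5, 0.4]
grip_width: 0.0855
grasp_force: 0.0
t 19.875 p [ 0.5681 -0.0439  0.0434] yaw -87.14 z [ 8.e-04  1.e-04 -1.e+00] F [-0.  -0.5  0.4] w 0.08550050652991159 0.0
shift [0.0031 0.0174 0.0337]
```

```bash
python3 -m pendant '[[[0,0.017,0.015,0,0,0,1],[0,0,0.015,0,0,0,1],[0,0,0,0,0,0,1]]]'; python3 -m pendant '[[[0.03,0,0,0,0,0,1],[0.03,0,0,0,0,0,1],[0.03,0,0,0,0,0,1],[0,0,0,0,0,0,1]]]'; python3 -m pendant '[[[0.012,0,0,0,0,0,1],[0.012,0,0,0,0,0,1],[0,0,0,0,0,0,1]]]'; python3 where.py
```

```text
time: 20.25
eef_pos: [0.5677, -0.0487, 0.0353]
tcp_rot: [[0.999, 0.049, -0.0], [0.049, -0.999, -0.0], [-0.0, 0.0, -1.0]]
wrist_force: [0.2, 0.1, -0.2]
grip_width: 0.0852
grasp_force: 0.0
time: 20.75
eef_pos: [0.5911, -0.0473, 0.0353]
tcp_rot: [[0.999, 0.049, 0.0], [0.049, -0.999, 0.0], [0.0, 0.0, -1.0]]
wrist_force: [0.0, 0.0, 0.4]
grip_width: 0.0855
grasp_force: 0.0
time: 21.12
eef_pos: [0.5963, -0.0471, 0.0352]
tcp_rot: [[0.999, 0.049, -0.0], [0.049, -0.999, 0.0], [-0.0, -0.0, -1.0]]
wrist_force: [-0.6, 0.6, 0.0]
grip_width: 0.0856
grasp_force: 0.7
t 21.125 p [ 0.5963 -0.0471  0.0352] yaw -87.18 z [-3.e-04  0.e+00 -1.e+00] F [-0.6  0.6  0. ] w 0.08557126429687043 0.6569892514016828
```

```bash
python3 meas.py 9 | grep -v near; python3 - <<'E'
import cv2
E
```

```text
scene 979 [([408, 219], [0.658, -0.1443, 0.029]), ([399, 235], [0.5914, -0.1443, 0.029]), ([326, 218], [0.5819, 0.04, 0.029]), ([326, 212], [0.6039, 0.0501, 0.029]), ([331, 205], [0.6354, 0.0508, 0.029]), ([341, 202], [0.6571, 0.0328, 0.029])]
rect ctr [ 0.6244 -0.0474] sides [0.2, 0.0812] ang -87.8456800937503
top 213 [([391, 178], [0.6661, -0.141, 0.029]), ([392, 199], [0.6106, -0.1414, 0.029]), ([317, 204], [0.6006, 0.0494, 0.029])]
rect ctr [ 0.6334 -0.0461] sides [0.0585, 0.1945] ang -87.20284383519272Traceback (most recent call last):
  File "meas.py", line 12, in <module>
    c=np.arange(xs.min()+5,xs.max()-4); e=np.array([onz(n,(u,ys[xs==u].max()+.5),.029)[:2] for u in c]); f=np.polyfit(e[:,1],e[:,0],1); print("near edge x=%.4f*y+%.4f"%tuple(f),"ang",np.degrees(np.arctan2(-1,-f[0])))
                                                             ~~~~~~~~~~~~~^^
    return umr_maximum(a, axis, None, out, keepdims, initial, where)
ValueError: zero-size array to reduction operation maximum which has no identity
```

```bash
python3 -m pendant '[[[0.012,0,0,0,0,0,1],[0.012,0,0,0,0,0,1],[0.012,0,0,0,0,0,1],[0,0,0,0,0,0,1]]]'; python3 where.py .607 -.0465 .0352;  python3 -m pendant '[[[0.004,0,0,0,0,0,1],[0.002,0,0,0,0,0,1],[0,0,0,0,0,0,1]]]'; python3 where.py
```

```text
time: 21.72
eef_pos: [0.6062, -0.0465, 0.0356]
tcp_rot: [[0.999, 0.05, 0.001], [0.05, -0.999, 0.0], [0.001, 0.0, -1.0]]
wrist_force: [-0.2, 0.1, -0.3]
grip_width: 0.0857
grasp_force: 0.1
t 21.725 p [ 0.6062 -0.0465  0.0356] yaw -87.15 z [ 1.4e-03  1.0e-04 -1.0e+00] F [-0.2  0.1 -0.3] w 0.08571443056389781 0.059133561780981836
shift [0.0033 0.0001 0.0015]
time: 22.1
eef_pos: [0.6063, -0.0465, 0.0355]
tcp_rot: [[0.999, 0.049, -0.001], [0.049, -0.999, -0.0], [-0.001, 0.0, -1.0]]
wrist_force: [-3.6, 0.6, 2.4]
grip_width: 0.0855
grasp_force: 1.7
t 22.1 p [ 0.6063 -0.0465  0.0355] yaw -87.17 z [-1.2e-03 -1.0e-04 -1.0e+00] F [-3.6  0.6  2.4] w 0.08550399818000541 1.7317682679276913
```

Force has risen to 3.6 N with no further travel, so the gauge is against the block. I back off and look.

```bash
python3 -m pendant '[[[-0.02,0,0,0,0,0,1],[-0.08,0,0,0,0,0,1],[-0.1,0,-0.1,0,0,0,1],[-0.2,0,-0.1,0,0,0,1],[-0.2,0,0,0,0,0,1]]]'; python3 -m pendant '[[[0,0.1,0,0,0,0,1],[0,0,0,0,0,0,1]]]';sed -i 's/+5,xs.max()-4/+40,xs.max()-4/' meas.py; python3 meas.py 10; python3 blk.py 10 "[.645,-.045]"
```

```text
time: 22.72
eef_pos: [0.4579, -0.0537, 0.0872]
tcp_rot: [[0.999, 0.05, 0.007], [0.05, -0.999, 0.001], [0.007, -0.001, -1.0]]
wrist_force: [-0.5, 0.2, 0.2]
grip_width: 0.0857
grasp_force: 0.0
time: 22.98
eef_pos: [0.4588, -0.0795, 0.0861]
tcp_rot: [[0.999, 0.048, 0.003], [0.048, -0.999, 0.0], [0.003, -0.0, -1.0]]
wrist_force: [0.7, -0.8, 0.2]
grip_width: 0.0853
grasp_force: 0.0
scene 500 [([409, 216], [0.6703, -0.1428, 0.029]), ([402, 233], [0.6013, -0.1483, 0.029]), ([328, 214], [0.5985, 0.0422, 0.029]), ([334, 199], [0.6618, 0.0543, 0.029])]
rect ctr [ 0.635  -0.0484] sides [0.1958, 0.0823] ang -87.89815038898585
top 1417 [([392, 195], [0.6211, -0.1418, 0.029]), ([316, 200], [0.6111, 0.0518, 0.029]), ([315, 178], [0.6692, 0.0535, 0.029]), ([390, 174], [0.6768, -0.1389, 0.029])]
rect ctr [ 0.6441 -0.0439] sides [0.0616, 0.1985] ang -87.34757397319457
near edge x=-0.0569*y+0.6110 ang -86.74376916873777
front top (array([ 0.05209788, -0.99864197], dtype=float32), array([ 0.6761857 , -0.02224404], dtype=float32), np.float32(-87.01366))
front bottom (array([ 0.27777177, -0.9606471 ], dtype=float32), array([ 0.682016  , -0.03297576], dtype=float32), np.float32(-73.872734))
left (array([0.99911433, 0.04207815], dtype=float32), array([0.7131169 , 0.03304781], dtype=float32), np.float32(2.4116123))
right (array([ 0.93436277, -0.35632315], dtype=float32), array([ 0.7165132 , -0.11551285], dtype=float32), np.float32(-20.874557))
ang -80.44319 face ey 0.66310817 0.6670758 ends ex 0.085806325 0.23286906 len 0.14706273 mid 0.15933768
gauge ctr ex,ey 0.1514618206769228 0.628577210828662
```

View pics/crop10.png

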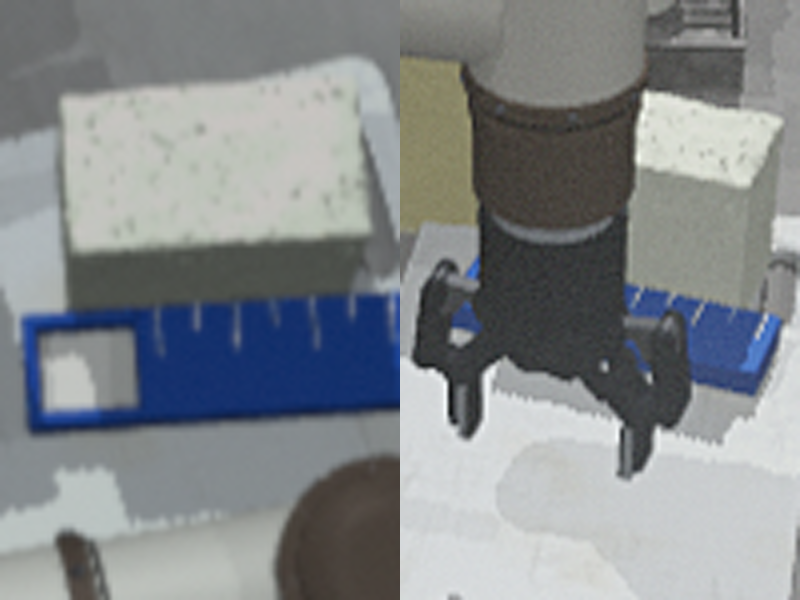

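The gauge lies flush against the block's near face, square and centred: mid-point 75.8 mm against 76.4 mm along the face. The block's top corners have not moved and the arm is clear.

```bash
python3 -c "
from workcell import robot
print(robot.hand_in())"
```

```text
the job is handed in; nothing more can be done
None
```

The job is handed in at about 23 s of the 54 s allowed: I tipped the gauge over the lip, drew it onto the board and laid it against the block's robot-facing side, square to about half a degree and centred to about 1 mm. The block had not moved in the last picture, but I judged the contact from push force and finger position because the camera could not rule out a gap of a few millimetres, and I did not measure the other table items afterwards.

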